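# Latch a glass display tray into the pop-up bay

## Robot

A 6-joint arm with a two-finger parallel gripper is mounted at the origin on the work surface. World frame = base frame: x ahead of the robot, y to its left, z up, the work surface at z = 0. Lengths are in m, angles in rad, forces in N, time in s.
With the tool pointing down it reaches from about 0.275 to 0.75 m from the base axis. Payload 10.2 kg.
Tool frame: the origin (TCP) lies between the finger pads; the fingertips stand 8 mm ahead of it and the grasp point (between the pads) lies 11 mm behind it; z points along the fingers, y is the direction in which the jaws open and shut (so a half turn about z gives the same grasp; the last joint's range is limited). The gripper opens to 88 mm and grips with 3 to 60 N. Pads are 18 mm wide; open, the fingers measure 123 mm over their backs; the gripper's body (75 mm by 187 mm) begins 45 mm behind the grasp point.
Start: joints at [0.912, 0.313, 1.498, -0, 1.331, -0.223], TCP at [0.222, 0.476, 0.247] pointing down, gripper open.
Joint ranges: [-2.94, 2.94], [-0.97, 2.17], [0.19, 2.56], [-1.23, 4.37], [0.02, 3.11], [-2.88, 2.88]. Speed limits (rad/s): [2.39, 2.39, 3.01, 3.14, 3.14, 3.14].

## Interface

Orientations are given as a unit quaternion [w, x, y, z].
In Python, from station import ctrl, viewer, recognise, outline_of, spot_point gives the robot as it stands.
- The arm moves only by the tool step_arm, never from a script. Its argument "targets" is a list of rows, each a list of 5 numbers: the shift along the tool's x, y, z in mm, then the turn about the tool's z in degrees, then the finger opening in mm, from 0 to 88.1. In form: [[x, y, z, twist, jaw], ...]. A call has 1 to 5 rows; each row shifts and turns the commanded pose from where the row before left it, along the tool's axes as they then stand; what a row does not reach is not made up. A row lasts 1/12 s, in which the tool goes at most 41.7 mm and 7.16 degrees, less where a joint would pass 70% of its speed; a pose out of reach is approached as far as the arm can. A call is refused whole if a number of a shift passes 41.7 or a number of a turn 7.16, either way. A call with a gripper value outside its range is refused whole. The fingers move at their own pace and stop on an object; "force" is the grip in N (left out, the last holds). Time passes only in rows, so rows that do not move let the fingers close. It gives the time, the measured TCP pose, the force and the opening at its end, in the units of the state.
- ctrl.get_obs(): the state, without advancing time (a new reading comes with each control period).
- viewer.snapshot(name): name is "scene" or "top"; returns a dict with "pixels" (420x560x3 uint8, blue, green, red), "camera_matrix" (3x3 intrinsics, pixels), "pose" (4x4, takes a point from camera to world coordinates). Camera axes: x right, y down, z forward; pixel columns grow to the right and rows downward; lengths in m; the calibration is good to about 2 mm. A picture is of the moment at which its call begins. There is no depth.
- ctrl.finish_job(): hands the job in, once; it reports no verdict.
Trained networks look in a picture, given as the dict that the camera call returned (one of the last four; its "shot" number tells which), for a name from the list of things; names that differ only in an ending like _2 or _b are one class to them, and where a whole thing is asked for, a point or a joint stands for the part that bears it (a point fixed in the world has none). Each returns a list of dicts, best first, with "score" (0 to 1); they miss things now and then, are a little off and sometimes report something else, mostly with a low value. They report only what shows in the picture. A call takes as long as a camera call.
- recognise(picture, query): "bbox" ([left, top, right, bottom] in pixels, round what is visible of it).
- outline_of(picture, query): "mask" (420x560 bool, what is visible of it) and "bbox" ([left, top, right, bottom] in pixels, round what is visible of it).
- spot_point(picture, query): "pixel" ([column, row] in pixels: a listed point, or the origin of a listed thing).
The state is a dict: "clock": time; "joint_pos": joint angles; "dq": joint speeds; "joint_torque": joint torques, N m; "tcp_pos": TCP position; "orientation": TCP orientation; "wrist_force": force on the tool from outside, world axes, zero at the start; "torque": the same for the moment, N m; "opening": finger opening in m.
Only numpy, scipy, OpenCV 4.12 (cv2) and the standard library are available. Lean on these libraries where they do the work, as an engineer would, in place of code of your own. Each camera call takes 0.05 s, during which the arm holds its last target. There are 200 camera calls.

## Task

Pick up the display tray with the amber glass domes, set it into the well of the white pop-up bay and press it straight down until the bay's push-push catch holds it, then let go and make sure that it stays down on its own. How far down the catch bites is different every time, so feel for it and press gently: never lean on the tray. Leave the blue tray and everything else on the table where it is.

Things in the scene. Friction and masses are not known exactly. Their poses are not given: they have to be found in the camera images.
- amber_center (a point): Loose tray to be latched, 0.19 to 0.38 kg: matt black slab 110 (x) x 76 (y) x 28 mm high, amber glass domes (5.5 mm high) at both short ends. On its middle a wooden grip rib, 60 long (x), 14 wide (y), 28 mm high: grip it along y. Point: centre of the slab's top face, at the rib's foot; 28 mm above the underside, 28 mm below the rib's top. z up. Half a turn changes nothing.
- blue_center (a point): The same kind of tray with blue domes, to be left alone. Same point and axes as for the amber tray.
- bay: Pop-up bay, fixed to the table: white housing 174 (x) x 136 (y) x 88 mm high with blue marks, open at the top over a well 114 (x) x 80 mm (y): 2 mm of play round the tray on each side. Origin: centre of its underside, below the well's centre; z up, rim at z = 88 mm. The lift in the well is held by a push-push catch. Keep the tray's load on the bay below 20 N.
- lift_top (a point): Middle of the top of the grey sprung lift plate in the well, 8 mm below the rim when raised (a tray set in then has its slab top 20 mm above the rim). Its spring pushes up with 7.4 N raised, 0.12 N more per mm down, less 1 N for its weight. A tray just stands on it.
- bay_rim (a point): Centre of the well at rim height. The catch: 21 to 33 mm below raised (hidden, new every time) the lift passes the catching depth; 1 mm on is a stiff buffer (+8 N per mm). Let go there, it rises 4 to 7 mm and is held, the tray's slab top 3 mm above to 9 below the rim. Let go too early, it rises fully. Once held, a further deep push frees it and it rises again.
- jar_a: Bystander: clear glass jar with a black lid, 68 mm across, 62 mm high. Origin: centre of its underside.
- jar_b: Bystander: amber jar with a black lid, 68 mm across, 62 mm high. Origin: centre of its underside.
- glue: Bystander: red glue bottle with a white cap, 48 mm across, 150 mm high. Origin: centre of its underside.
- tumbler: Bystander: steel tumbler, 82 mm across, 168 mm high. Origin: centre of its underside.
- spreader: Bystander: wooden-handled spatula lying flat. Origin: its middle, on the table.
- glass_disc: Bystander: amber glass disc, 64 mm across, 6 mm thick, lying flat. Origin: centre of its underside.

How it is judged:
On the way, in this order (a step that is already met when the one before it is completed fails the run):
1. the amber tray stands upright in the well of the bay (z of amber_center in the frame of bay below 0.114 m and horizontal distance between amber_center and bay below 0.006 m and angle between amber_center's own z axis and vertical below 0.1 rad), for 0.1 s.
2. the amber tray has been pressed down, its slab top level with the rim or lower (z of amber_center in the frame of bay below 0.088 m and horizontal distance between amber_center and bay below 0.006 m), for 0.02 s.
At the end, for the whole second after the job is handed in: The amber tray sits upright (within 0.08 rad) and centred (within 6 mm) in the well, is at rest, and stays down by itself, held by the catch, with its slab top less than 8 mm above and less than 18 mm below the rim; a tray that is not caught rises to 20 mm above the rim (z of amber_center in the frame of bay between 0.07 and 0.096 m and horizontal distance between amber_center and bay below 0.006 m and angle between amber_center's own z axis and vertical below 0.08 rad and linear speed of tray_amber below 0.01 m/s); the robot touches nothing.
It fails at once if the amber tray is pressed onto the bay with more than 20 N (contact force between tray_amber and bay above 20 N).
It fails at once if the robot itself pushes on the bay with more than 20 N (contact force between any of the arm, the fingers and bay above 20 N).
It fails at once if the blue tray is moved by more than 25 mm (distance of blue_center from where it was at the start of the episode above 0.025 m).
It fails at once if another thing on the table is moved by more than 25 mm (distance of any of jar_a, jar_b, glue, tumbler, spreader, glass_disc from where it was at the start of the episode above 0.025 m).
It also fails if it takes over 67 s, if anything falls off the work surface, if the arm or the gripper's body presses on something with over 40 N, if the wrist force passes 120 N, or if a joint passes its speed limit or range.

## Working session

There is one attempt and no reset: what is moved stays moved. The work goes in short steps, Python scripts to look and compute and a tool call to move; the robot and the scene stay as the last step left them, time stands still between calls to the robot, and variables do not carry over. Pictures are saved under pics/ and viewed, on a budget of 10 in all, crops included, one or two more only if the job needs it, and the job is handed in when it is done.

Besides the shell and the picture viewer there is one more tool, called after ">>>" by a JSON object that holds its "fn" and its "kwargs". step_arm: Moves the arm, as the interface text tells. Its arguments: {"type":"object","properties":{"targets":{"type":"array"},"force":{"type":"number"}},"required":["targets"]}

```bash
mkdir -p pics; cat > h.py <<'E'
import numpy as np, cv2
from station import ctrl, viewer, recognise, outline_of, spot_point
def ray(s,p):
    K=np.array(s["camera_matrix"]);T=np.array(s["pose"])
    d=T[:3,:3]@np.linalg.solve(K,[p[0],p[1],1.]);return T[:3,3],d/np.linalg.norm(d)
def tri(rs):
    A=sum(np.eye(3)-np.outer(d,d) for o,d in rs);b=sum((np.eye(3)-np.outer(d,d))@o for o,d in rs)
    x=np.linalg.solve(A,b);return x,[np.linalg.norm((np.eye(3)-np.outer(d,d))@(x-o))*1e3 for o,d in rs]
def atz(s,p,z):
    o,d=ray(s,p);return o+d*(z-o[2])/d[2]
E
python3 - <<'E'
from h import *
np.set_printoptions(precision=4,suppress=True)
S={n:viewer.snapshot(n) for n in("scene","top")}
cv2.imwrite("pics/a.png",np.hstack([S["scene"]["pixels"],S["top"]["pixels"]])[:, :])
im=np.hstack([S["scene"]["pixels"],S["top"]["pixels"]]);cv2.imwrite("pics/a.png",cv2.resize(im,(800,300)))
for n in S: cv2.imwrite(f"pics/{n}.png",S[n]["pixels"]);print(n,S[n]["pose"])
for q in["amber_center","blue_center","bay","lift_top","bay_rim","jar_a","jar_b","glue","tumbler","glass_disc","spreader"]:
    r=[]
    for n in S:
        L=spot_point(S[n],q);print(q,n,[(np.round(l["pixel"],1),round(l["score"],2)) for l in L[:2]])
        if L:r.append(ray(S[n],L[0]["pixel"]))
    if len(r)==2:print("   ",*tri(r))
o=ctrl.get_obs();print(o["clock"],o["tcp_pos"],o["orientation"],o["wrist_force"])
E
```

```text
scene [[ 0.0486  0.7021 -0.7105  1.438 ]
 [ 0.9986 -0.0475  0.0214 -0.0546]
 [-0.0187 -0.7105 -0.7034  0.9637]
 [ 0.      0.      0.      1.    ]]
top [[-0.0006 -0.995   0.0995  0.4448]
 [-0.9997 -0.0017 -0.0233 -0.0048]
 [ 0.0233 -0.0994 -0.9948  1.2154]
 [ 0.      0.      0.      1.    ]]
amber_center scene [(array([194.4, 212. ]), 0.69)]
amber_center top [(array([357.9, 237.1]), 0.69), (array([165. , 254.1]), 0.44)]
    [ 0.4876 -0.2741  0.0367] [np.float64(3.327143181135543), np.float64(3.3271431811356287)]
blue_center scene [(array([367.1, 190.3]), 0.81)]
blue_center top [(array([165.6, 255.4]), 0.69)]
    [0.4329 0.2883 0.0445] [np.float64(5.805786964184256), np.float64(5.805786964184177)]
bay scene [(array([284.1, 231.8]), 0.8), (array([378.1, 268.7]), 0.19)]
bay top [(array([264.9, 213.8]), 0.84), (array([413.1, 179.7]), 0.74)]
    [0.5608 0.0039 0.0045] [np.float64(1.1874715427332596), np.float64(1.187471542733269)]
lift_top scene [(array([284.5, 216.2]), 0.85)]
lift_top top [(array([262.8, 210.1]), 0.92)]
    [0.5646 0.0072 0.0763] [np.float64(1.2053787851508606), np.float6
[... 867 characters left out ...]
64(0.9790938853079691)]
tumbler scene [(array([123.1, 268.8]), 0.9)]
tumbler top [(array([413.4, 183.1]), 0.95), (array([426.7, 271.9]), 0.7)]
    [ 0.6613 -0.4699 -0.0109] [np.float64(0.052836592459814105), np.float64(0.05283659245983942)]
glass_disc scene [(array([268.2, 280.3]), 0.63)]
glass_disc top [(array([280.7, 157.2]), 0.9)]
    [ 0.7395 -0.0488  0.0044] [np.float64(2.293794550504037), np.float64(2.2937945505040576)]
spreader scene [(array([128.4, 194.9]), 0.64)]
spreader top [(array([422.6, 272.3]), 0.73)]
    [ 0.3823 -0.4877  0.023 ] [np.float64(11.418864878980598), np.float64(11.418864878980628)]
1.2 [0.2216 0.4759 0.2467] [-0.      0.2162  0.9764 -0.    ] [0.7196 0.4352 0.198 ]
```

```bash
python3 - <<'E'
import cv2,numpy as np
t=cv2.imread("pics/top.png");s=cv2.imread("pics/scene.png")
a=cv2.resize(s[150:310,80:480],(800,320));b=cv2.resize(t[140:280,80:480],(800,280));cv2.imwrite("pics/v1.png",np.vstack([a,b]))
E
```

```text
(no output)
```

View pics/v1.png

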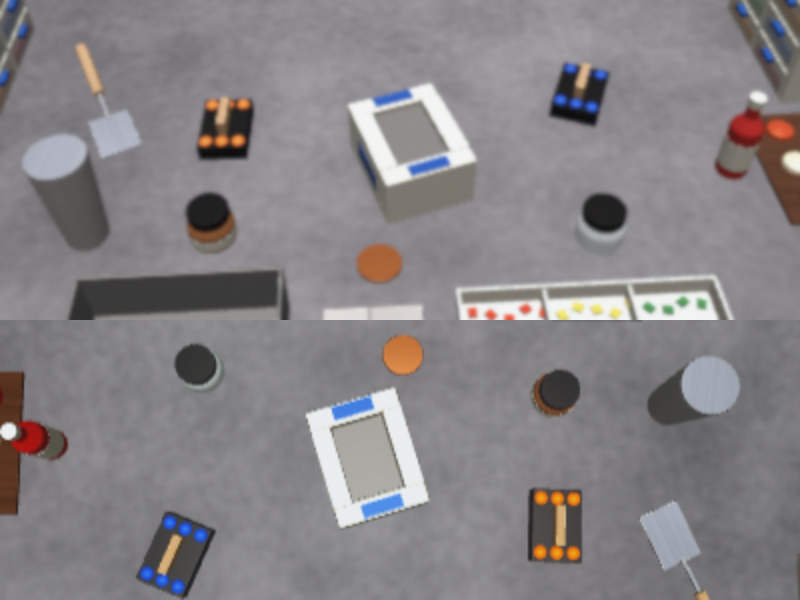

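The top view shows the amber tray at about (357, 240) and the bay at about (263, 209), yawed roughly 15°. Next I rectify both at their heights to get exact centres and yaws.

```bash
cat >> h.py <<'E'
def rectify(s,c,z,half=0.12,res=0.0005):
    n=int(2*half/res);K=np.array(s["camera_matrix"]);T=np.linalg.inv(np.array(s["pose"]))
    # out px (u,v) -> world x=c0-half+u*res, y=c1-half+v*res
    M=np.array([[res,0,c[0]-half],[0,res,c[1]-half],[0,0,z],[0,0,1.]])
    H=K@(T[:3]@M)
    return cv2.warpPerspective(s["pixels"],np.linalg.inv(H),(n,n),flags=cv2.INTER_LINEAR)
def rect(mask,c,half=0.12,res=0.0005):
    cs,_=cv2.findContours(mask.astype(np.uint8),cv2.RETR_EXTERNAL,cv2.CHAIN_APPROX_NONE)
    k=max(cs,key=cv2.contourArea);(u,v),(w,h),a=cv2.minAreaRect(k)
    if w<h:w,h,a=h,w,a+90
    return np.array([c[0]-half+u*res,c[1]-half+v*res]),w*res*1e3,h*res*1e3,(a+90)%180-90
E
python3 - <<'E'
from h import *
np.set_printoptions(precision=4,suppress=True)
out=[]
for n in("top","scene"):
    s=viewer.snapshot(n)
    c=(0.562,0.005);r=rectify(s,c,0.088);hsv=cv2.cvtColor(r,cv2.COLOR_BGR2HSV)
    white=((hsv[...,2]>205)&(hsv[...,1]<50))|((hsv[...,0]>95)&(hsv[...,0]<125)&(hsv[...,1]>110)&(hsv[...,2]>110))
    white=cv2.morphologyEx(white.astype(np.uint8),cv2.MORPH_OPEN,np.ones((7,7)))
    print(n,"rim",rect(white,c))
    nl,lab,st,ce=cv2.connectedComponentsWithStats(1-white)
    k=lab[int(.12/.0005),int(.12/.0005)];print("  well",rect(lab==k,c))
    out.append(r)
    c=(0.48,-0.272);r=rectify(s,c,0.0315);hsv=cv2.cvtColor(r,cv2.COLOR_BGR2HSV)
    m=(hsv[...,0]<18)&(hsv[...,1]>170)&(hsv[...,2]>120);nl,lab,st,ce=cv2.connectedComponentsWithStats(m.astype(np.uint8))
    P=[(c[0]-.12+x*.0005,c[1]-.12+y*.0005) for i,(x,y) in enumerate(ce) if i and st[i,4]>60 and np.hypot(x-240,y-240)<140]
    P=np.array(P);print("  domes",P, P.mean(0),[st[i,4] for i in range(1,nl)])
    a=outline_of(s,"amber_center")
    rr=rectify(s,c,0.028)
    wood=(hsv[...,0]>8)
    out.append(r)
    rr=rectify(s,c,0.056);out.append(rr)
v=np.vstack([np.hstack(out[:3]),np.hstack(out[3:])]);cv2.imwrite("pics/v2.png",cv2.resize(v,(798,532)))
E
```

```text
top rim (array([0.5692, 0.0068]), 172.1610565185547, 135.58387756347656, 16.898649215698242)
  well (array([0.5694, 0.0068]), 117.60771942138672, 82.99118041992188, 16.940614700317383)
  domes [[ 0.5123 -0.3051]
 [ 0.4306 -0.3024]
 [ 0.5132 -0.2801]
 [ 0.4316 -0.2773]
 [ 0.5142 -0.2555]
 [ 0.4323 -0.2524]] [ 0.4724 -0.2788] [np.int32(1119), np.int32(1130), np.int32(1142), np.int32(1132), np.int32(1117), np.int32(1071)]
scene rim (array([0.5722, 0.0064]), 173.71948242187503, 136.5963897705078, 16.927513122558594)
  well (array([0.5618, 0.0048]), 239.50000000000003, 239.50000000000003, -90.0)
  domes [[ 0.5178 -0.2799]
 [ 0.4378 -0.3039]
 [ 0.4389 -0.257 ]] [ 0.4648 -0.2803] [np.int32(4932), np.int32(901), np.int32(1580)]
```

View pics/v2.png

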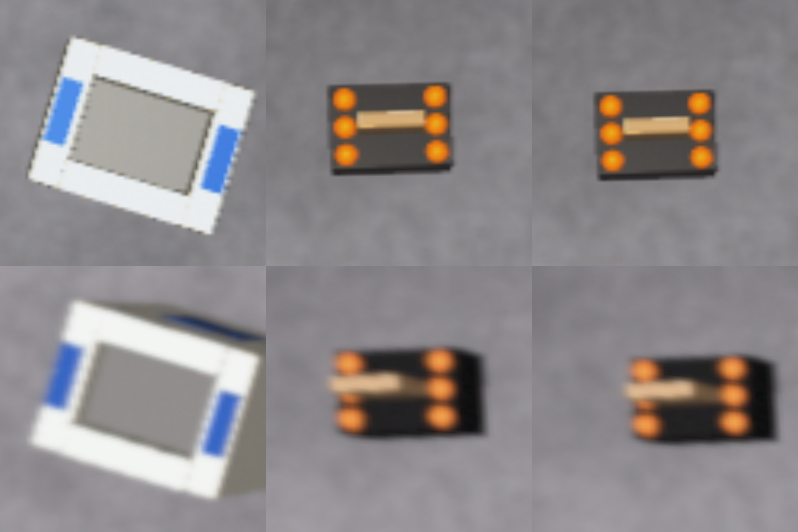

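The rectified views agree: bay rim centre at about (0.570, 0.007), yaw 16.9°; tray at about (0.473, -0.279), yaw -1.9°. Measured sizes match the text. Moving over.

>>> {"fn": "step_arm", "kwargs": {"targets": [[-27,-28.5,0,0,50],[-27,-28.5,0,0,50],[-27,-28.5,0,0,50],[-27,-28.5,0,0,50],[-27,-28.5,0,0,50]], "force": 25}}

```text
clock: 1.82
tcp_pos: [0.2839, 0.2882, 0.2468]
orientation: [0.0, 0.216, 0.976, 0.0]
wrist_force: [2.1, -0.8, 0.4]
opening: 0.0571
```

>>> {"fn": "step_arm", "kwargs": {"targets": [[-27,-28.5,0,0,50],[-27,-28.5,0,0,50],[-27,-28.5,0,0,50],[-27,-28.5,0,0,50],[-27,-28.5,0,0,50]]}}

```text
clock: 2.23
tcp_pos: [0.3462, 0.1018, 0.247]
orientation: [0.0, 0.216, 0.976, 0.0]
wrist_force: [1.3, 0.4, 0.2]
opening: 0.05
```

>>> {"fn": "step_arm", "kwargs": {"targets": [[-27,-28.5,0,0,50],[-27,-28.5,0,0,50],[-27,-28.5,0,0,50],[-27,-28.5,0,0,50],[-27,-28.5,0,0,50]]}}

```text
clock: 2.65
tcp_pos: [0.4085, -0.0847, 0.2469]
orientation: [0.0, 0.216, 0.976, -0.0]
wrist_force: [1.0, 0.8, 0.5]
opening: 0.0501
```

>>> {"fn": "step_arm", "kwargs": {"targets": [[-27,-28.5,0,0,50],[-27,-28.5,0,0,50],[-27,-28.5,0,0,50],[-27,-28.5,0,0,50],[-27,-28.5,0,0,50]]}}

```text
clock: 3.07
tcp_pos: [0.4708, -0.2708, 0.2467]
orientation: [0.0, 0.216, 0.976, -0.0]
wrist_force: [-0.2, 0.6, 1.1]
opening: 0.0499
```

>>> {"fn": "step_arm", "kwargs": {"targets": [[0,0,20,-7,40],[0,0,20,-7,40],[0,0,20,-7,40],[0,0,20,-2,40],[0,0,0,0,40]]}}

```text
clock: 3.48
tcp_pos: [0.4693, -0.2678, 0.1633]
orientation: [-0.002, 0.017, 1.0, 0.002]
wrist_force: [0.4, 0.9, -0.4]
opening: 0.0403
```

>>> {"fn": "step_arm", "kwargs": {"targets": [[-4.5,-11,10,0,40],[0,0,35,0,40],[0,0,35,0,40],[0,0,5,0,40],[0,0,0,0,40]]}}

```text
clock: 3.9
tcp_pos: [0.4743, -0.2796, 0.0814]
orientation: [-0.001, 0.018, 1.0, 0.001]
wrist_force: [-0.3, -0.2, 0.5]
opening: 0.0402
```

```bash
python3 - <<'E'
from h import *
o=ctrl.get_obs();print(o["tcp_pos"],o["orientation"],o["wrist_force"])
a=viewer.snapshot("top")["pixels"][190:290,300:420];b=viewer.snapshot("scene")["pixels"][160:260,134:254]
cv2.imwrite("pics/v3.png",np.hstack([cv2.resize(x,(400,333),interpolation=cv2.INTER_CUBIC) for x in(a,b)]))
E
```

```text
[ 0.47433265 -0.27957992  0.08135869] [-1.04655298e-03  1.77161037e-02  9.99842082e-01  9.24476623e-04] [-0.25664832 -0.16348423  0.5434575 ]
```

View pics/v3.png

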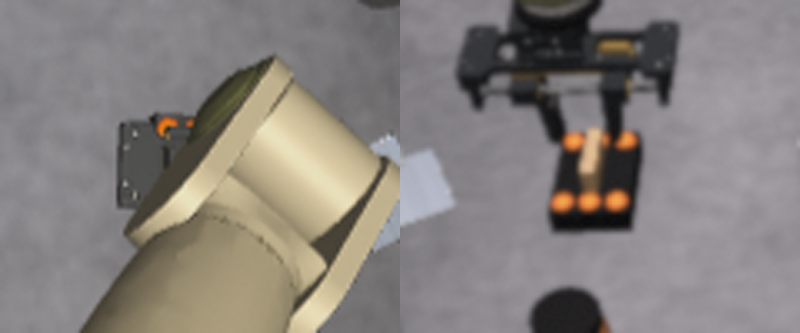

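In the scene half the two fingers straddle the rib, which is at about (590, 155) in the picture. Lowering and closing.

>>> {"fn": "step_arm", "kwargs": {"targets": [[0,0,22,0,40],[0,0,20,0,40],[0,0,0,0,40],[0,0,0,0,6],[0,0,0,0,6]], "force": 25}}

```text
clock: 4.42
tcp_pos: [0.4756, -0.2807, 0.042]
orientation: [0.001, 0.017, 1.0, -0.001]
wrist_force: [0.2, 1.0, 0.3]
opening: 0.0286
```

>>> {"fn": "step_arm", "kwargs": {"targets": [[0,0,0,0,6],[0,0,0,0,6],[0,0,0,0,6]]}}

```text
clock: 4.67
tcp_pos: [0.4752, -0.2804, 0.041]
orientation: [0.001, 0.017, 1.0, -0.001]
wrist_force: [-0.6, -0.6, 7.6]
opening: 0.0139
```

>>> {"fn": "step_arm", "kwargs": {"targets": [[0,0,-5,0,6],[0,0,-10,0,6],[0,0,-25,0,6],[0,0,-35,0,6],[0,0,-35,0,6]]}}

```text
clock: 5.08
tcp_pos: [0.4741, -0.2793, 0.1511]
orientation: [-0.001, 0.017, 1.0, 0.001]
wrist_force: [0.3, 0.5, -2.9]
opening: 0.0137
```

>>> {"fn": "step_arm", "kwargs": {"targets": [[0,0,-35,0,6],[0,0,-10,0,6],[0,0,0,0,6],[0,0,0,0,6]]}}

```text
clock: 5.42
tcp_pos: [0.4742, -0.2795, 0.1935]
orientation: [-0.001, 0.017, 1.0, 0.001]
wrist_force: [-0.1, 0.2, -4.7]
opening: 0.0136
```

```bash
python3 - <<'E'
from h import *
o=ctrl.get_obs();print(o["tcp_pos"],o["orientation"],o["wrist_force"],o["torque"],o["joint_pos"])
b=viewer.snapshot("scene");t=viewer.snapshot("top")
for n,s in(("scene",b),("top",t)):
  L=spot_point(s,"amber_center");print(n,[(l["pixel"],l["score"]) for l in L[:2]])
cv2.imwrite("pics/v4.png",np.hstack([cv2.resize(x,(400,333),interpolation=cv2.INTER_CUBIC) for x in(t["pixels"][190:290,310:430],b["pixels"][120:220,124:244])]))
E
```

```text
[ 0.47423665 -0.27949361  0.19350847] [-6.08574504e-04  1.71979047e-02  9.99851768e-01  5.50336332e-04] [-0.11357703  0.19265754 -4.65759658] [ 0.03148086 -0.04981162  0.07455037] [-7.45438662e-01  4.14685511e-01  1.49691122e+00  1.20904023e-05
  1.23163689e+00 -2.28184150e+00]
scene [([184.9, 172.8], 0.74)]
top [([371.0, 238.1], 0.62)]
```

View pics/v4.png

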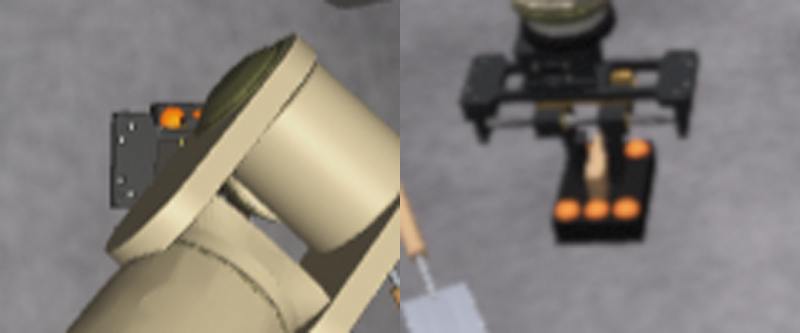

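The tray is lifted square and held (opening 13.6 mm, about 4–5 N load). In the scene half its front domes are at about (567–627, 208). Carrying it over the bay.

>>> {"fn": "step_arm", "kwargs": {"targets": [[-4,15,0,0,6],[-9,30,0,0,6],[-9,30,0,0,6],[-9,30,0,0,6],[-9,30,0,0,6]]}}

```text
clock: 6.03
tcp_pos: [0.5192, -0.1449, 0.1935]
orientation: [-0.001, 0.017, 1.0, 0.0]
wrist_force: [0.4, 0.1, -2.3]
opening: 0.0141
```

>>> {"fn": "step_arm", "kwargs": {"targets": [[-9,30,0,0,6],[-9,30,0,0,6],[-9,30,0,0,6],[-9,30,0,0,6],[-7,24,0,-5,6]]}}

```text
clock: 6.45
tcp_pos: [0.5673, -0.0017, 0.1935]
orientation: [-0.001, -0.027, 1.0, 0.0]
wrist_force: [0.8, -0.5, -2.7]
opening: 0.0138
```

>>> {"fn": "step_arm", "kwargs": {"targets": [[-3,11,0,-5,6],[0,0,0,-5,6],[0,0,0,-3.9,6],[0,0,0,0,6],[0,0,0,0,6]]}}

```text
clock: 6.87
tcp_pos: [0.5694, 0.0072, 0.1938]
orientation: [-0.001, -0.146, 0.989, 0.0]
wrist_force: [0.2, 0.0, -3.3]
opening: 0.0136
```

```bash
cat > m.py <<'E'
from h import *
import sys
np.set_printoptions(precision=4,suppress=True)
o=ctrl.get_obs();p=o["tcp_pos"];q=o["orientation"];print(o["clock"],p,q,o["wrist_force"],"yaw",2*np.degrees(np.arctan2(q[2],q[1]))-180)
s=viewer.snapshot("scene");c=(0.57,0.007);z=p[2]-0.010
r=rectify(s,c,z);hsv=cv2.cvtColor(r,cv2.COLOR_BGR2HSV)
m=(hsv[...,0]<18)&(hsv[...,1]>170)&(hsv[...,2]>100);nl,lab,st,ce=cv2.connectedComponentsWithStats(m.astype(np.uint8))
for i in range(1,nl):
    if st[i,4]>60: print("dome",c[0]-.12+ce[i][0]*.0005,c[1]-.12+ce[i][1]*.0005,st[i,4])
r2=rectify(s,c,0.088)
cv2.imwrite(f"pics/{sys.argv[1]}.png",cv2.resize(np.hstack([r,r2]),(800,400)))
cv2.imwrite(f"pics/{sys.argv[1]}s.png",cv2.resize(s["pixels"][130:280,190:390],(800,600),interpolation=cv2.INTER_CUBIC))
E
python3 m.py v5
```

```text
6.8667 [0.5694 0.0072 0.1938] [-0.0007 -0.1461  0.9893  0.0003] [ 0.21    0.0437 -3.3395] yaw 16.80442052756638
dome 0.5410105224963715 -0.028962264150943384 1378
dome 0.6172394007914075 -0.006224985867721855 1769
dome 0.6070110939907549 0.02913744221879816 3245
dome 0.5214834710743801 0.014561983471074402 121
```

View pics/v5.png

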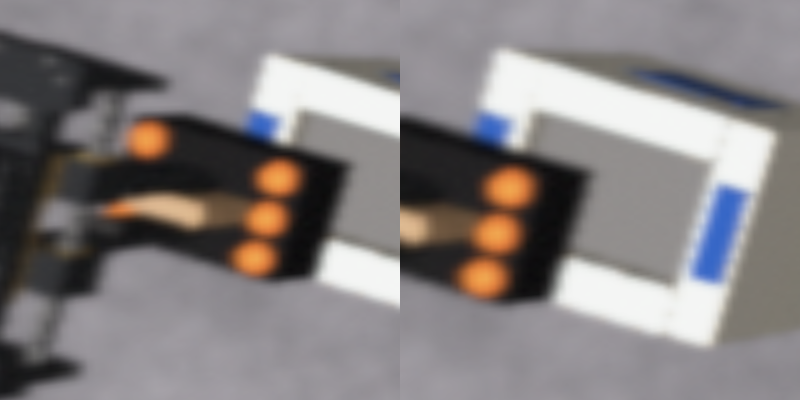

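Tray over the bay: scene-camera dome centre (0.5715, 0.006) against rim centre (0.572, 0.0064), so it is aligned to about 1 mm. Going to just above the rim for a closer check.

>>> {"fn": "step_arm", "kwargs": {"targets": [[-1,-0.5,15,-0.1,6],[0,0,22,0,6],[0,0,15,0,6],[0,0,3,0,6],[0,0,0,0,6]]}}

```text
clock: 7.33
tcp_pos: [0.5703, 0.0069, 0.1389]
orientation: [-0.001, -0.147, 0.989, 0.0]
wrist_force: [-0.2, -0.1, -2.4]
opening: 0.0137
```

```bash
python3 m.py v6
```

```text
7.3333 [0.5703 0.0069 0.1389] [-0.001  -0.1473  0.9891  0.0004] [-0.2406 -0.0777 -2.4251] yaw 16.945553473599347
dome 0.5406082508250825 -0.029587788778877883 1515
dome 0.618389745109662 -0.006066390041493758 1687
dome 0.611501504211793 0.017968712394705183 1662
dome 0.52212890625 0.012648437500000026 256
dome 0.6043356305995864 0.039845968297725715 1451
```

View pics/v6s.png

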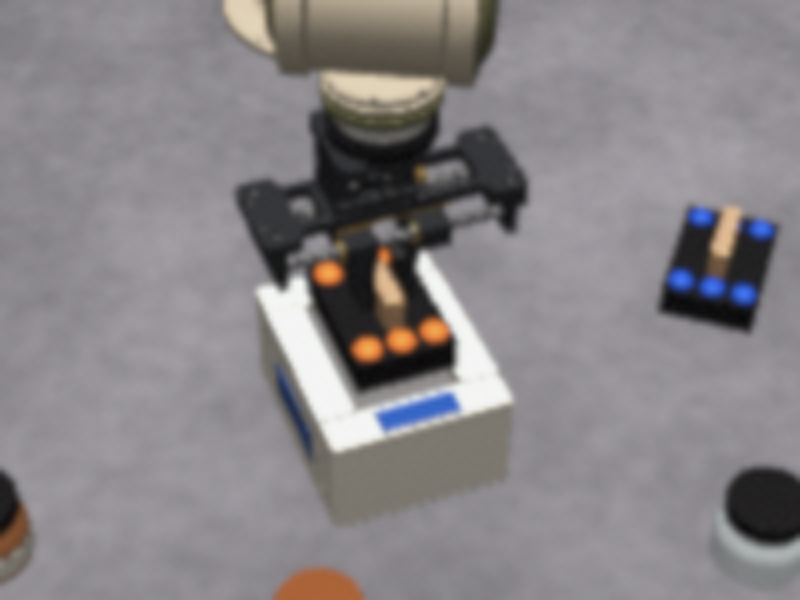

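The tray is just over the well: domes give centre (0.5722, 0.0057) against the rim's (0.5722, 0.0064). A 0.6 mm nudge in y, then down slowly.

>>> {"fn": "step_arm", "kwargs": {"targets": [[0,0.6,3,0,6],[0,0,3,0,6],[0,0,3,0,6],[0,0,2,0,6],[0,0,0,0,6]]}}

```text
clock: 7.8
tcp_pos: [0.5704, 0.0077, 0.1284]
orientation: [-0.0, -0.148, 0.989, 0.0]
wrist_force: [-0.8, 0.1, -2.7]
opening: 0.0135
```

>>> {"fn": "step_arm", "kwargs": {"targets": [[0,0,1,0,6],[0,0,1,0,6],[0,0,1,0,6],[0,0,0,0,6]]}}

```text
clock: 8.13
tcp_pos: [0.5705, 0.0076, 0.1256]
orientation: [-0.0, -0.148, 0.989, 0.0]
wrist_force: [-0.4, 1.3, -3.1]
opening: 0.0137
```

>>> {"fn": "step_arm", "kwargs": {"targets": [[0,0,1,0,6],[0,0,1,0,6],[0,0,1,0,6],[0,0,1,0,6],[0,0,0,0,6]]}}

```text
clock: 8.55
tcp_pos: [0.5704, 0.0076, 0.1215]
orientation: [-0.0, -0.148, 0.989, 0.0]
wrist_force: [-1.0, 0.9, -3.4]
opening: 0.0138
```

>>> {"fn": "step_arm", "kwargs": {"targets": [[0,0,1,0,6],[0,0,1,0,6],[0,0,1,0,6],[0,0,0,0,6]]}}

```text
clock: 8.88
tcp_pos: [0.5706, 0.0076, 0.119]
orientation: [0.0, -0.148, 0.989, -0.0]
wrist_force: [-3.3, 0.3, 3.4]
opening: 0.0136
```

Contact with the lift at TCP z ≈ 0.1205 (Fz rose by about 6.6 N, matching the spring). Pressing on.

>>> {"fn": "step_arm", "kwargs": {"targets": [[0,0,1.5,0,6],[0,0,1.5,0,6],[0,0,1.5,0,6],[0,0,0.5,0,6],[0,0,0,0,6]]}}

```text
clock: 9.3
tcp_pos: [0.5706, 0.0076, 0.1137]
orientation: [0.0, -0.148, 0.989, 0.0]
wrist_force: [-1.6, 1.1, 3.8]
opening: 0.0136
```

>>> {"fn": "step_arm", "kwargs": {"targets": [[0,0,2,0,6],[0,0,2,0,6],[0,0,2,0,6],[0,0,1,0,6],[0,0,0,0,6]]}}

```text
clock: 9.72
tcp_pos: [0.5706, 0.0076, 0.1065]
orientation: [0.0, -0.148, 0.989, 0.0]
wrist_force: [-2.1, 0.8, 4.4]
opening: 0.0135
```

>>> {"fn": "step_arm", "kwargs": {"targets": [[0,0,1.5,0,6],[0,0,1.5,0,6],[0,0,1.5,0,6],[0,0,0.5,0,6],[0,0,0,0,6]]}}

```text
clock: 10.13
tcp_pos: [0.5706, 0.0076, 0.1018]
orientation: [0.0, -0.148, 0.989, -0.0]
wrist_force: [-2.9, -0.2, 5.1]
opening: 0.0137
```

>>> {"fn": "step_arm", "kwargs": {"targets": [[0,0,0.7,0,6],[0,0,0.7,0,6],[0,0,0,0,6]]}}

```text
clock: 10.38
tcp_pos: [0.5706, 0.0076, 0.1004]
orientation: [0.0, -0.148, 0.989, -0.0]
wrist_force: [-2.9, 0.7, 5.8]
opening: 0.0136
```

>>> {"fn": "step_arm", "kwargs": {"targets": [[0,0,0.7,0,6],[0,0,0.3,0,6],[0,0,0,0,6]]}}

```text
clock: 10.63
tcp_pos: [0.5706, 0.0076, 0.0995]
orientation: [0.0, -0.148, 0.989, -0.0]
wrist_force: [-1.5, 1.4, 6.5]
opening: 0.0136
```

>>> {"fn": "step_arm", "kwargs": {"targets": [[0,0,0.6,0,6],[0,0,0,0,6],[0,0,0,0,6]]}}

```text
clock: 10.88
tcp_pos: [0.5706, 0.0076, 0.0989]
orientation: [0.0, -0.148, 0.989, -0.0]
wrist_force: [-2.2, 0.3, 5.9]
opening: 0.0137
```

>>> {"fn": "step_arm", "kwargs": {"targets": [[0,0,0.7,0,6],[0,0,0,0,6],[0,0,0,0,6]]}}

```text
clock: 11.13
tcp_pos: [0.5707, 0.0076, 0.0983]
orientation: [0.0, -0.148, 0.989, -0.0]
wrist_force: [-2.0, 0.3, 6.8]
opening: 0.0136
```

>>> {"fn": "step_arm", "kwargs": {"targets": [[0,0,0.6,0,6],[0,0,0,0,6],[0,0,0,0,6]]}}

```text
clock: 11.38
tcp_pos: [0.5707, 0.0076, 0.0977]
orientation: [0.0, -0.148, 0.989, -0.0]
wrist_force: [-2.5, 0.3, 6.7]
opening: 0.0134
```

>>> {"fn": "step_arm", "kwargs": {"targets": [[0,0,0.7,0,6],[0,0,0,0,6],[0,0,0,0,6]]}}

```text
clock: 11.63
tcp_pos: [0.5706, 0.0076, 0.097]
orientation: [0.0, -0.148, 0.989, -0.0]
wrist_force: [-2.7, 0.4, 7.4]
opening: 0.0135
```

>>> {"fn": "step_arm", "kwargs": {"targets": [[0,0,0.7,0,6],[0,0,0,0,6],[0,0,0,0,6]]}}

```text
clock: 11.88
tcp_pos: [0.5706, 0.0076, 0.0963]
orientation: [0.0, -0.148, 0.989, -0.0]
wrist_force: [-2.9, 0.7, 5.5]
opening: 0.0138
```

>>> {"fn": "step_arm", "kwargs": {"targets": [[0,0,0.8,0,6],[0,0,0,0,6],[0,0,0,0,6]]}}

```text
clock: 12.13
tcp_pos: [0.5706, 0.0076, 0.0955]
orientation: [0.0, -0.148, 0.989, -0.0]
wrist_force: [-2.7, 0.1, 7.0]
opening: 0.0138
```

>>> {"fn": "step_arm", "kwargs": {"targets": [[0,0,0.8,0,6],[0,0,0,0,6],[0,0,0,0,6]]}}

```text
clock: 12.38
tcp_pos: [0.5707, 0.0076, 0.0947]
orientation: [0.0, -0.148, 0.989, -0.0]
wrist_force: [-2.5, 0.9, 6.5]
opening: 0.0136
```

>>> {"fn": "step_arm", "kwargs": {"targets": [[0,0,0.8,0,6],[0,0,0,0,6],[0,0,0,0,6]]}}

```text
clock: 12.63
tcp_pos: [0.5707, 0.0076, 0.0939]
orientation: [0.0, -0.148, 0.989, -0.0]
wrist_force: [-2.8, 0.2, 6.0]
opening: 0.0134
```

>>> {"fn": "step_arm", "kwargs": {"targets": [[0,0,0.8,0,6],[0,0,0,0,6],[0,0,0,0,6]]}}

```text
clock: 12.88
tcp_pos: [0.5706, 0.0076, 0.0931]
orientation: [0.0, -0.148, 0.989, -0.0]
wrist_force: [-2.4, 1.1, 6.5]
opening: 0.0136
```

>>> {"fn": "step_arm", "kwargs": {"targets": [[0,0,0.8,0,6],[0,0,0,0,6],[0,0,0,0,6]]}}

```text
clock: 13.13
tcp_pos: [0.5706, 0.0076, 0.0923]
orientation: [0.0, -0.148, 0.989, -0.0]
wrist_force: [-3.2, 1.8, 7.0]
opening: 0.0136
```

>>> {"fn": "step_arm", "kwargs": {"targets": [[0,0,0.8,0,6],[0,0,0,0,6],[0,0,0,0,6]]}}

```text
clock: 13.38
tcp_pos: [0.5707, 0.0076, 0.0915]
orientation: [0.0, -0.148, 0.989, -0.0]
wrist_force: [-1.4, 0.7, 6.3]
opening: 0.0137
```

>>> {"fn": "step_arm", "kwargs": {"targets": [[0,0,0.8,0,6],[0,0,0,0,6],[0,0,0,0,6]]}}

```text
clock: 13.63
tcp_pos: [0.5706, 0.0076, 0.0907]
orientation: [0.0, -0.148, 0.989, -0.0]
wrist_force: [-2.8, 0.9, 6.6]
opening: 0.014
```

>>> {"fn": "step_arm", "kwargs": {"targets": [[0,0,0.8,0,6],[0,0,0,0,6],[0,0,0,0,6]]}}

```text
clock: 13.88
tcp_pos: [0.5706, 0.0076, 0.0898]
orientation: [0.0, -0.148, 0.989, -0.0]
wrist_force: [-2.3, 1.1, 6.3]
opening: 0.0137
```

>>> {"fn": "step_arm", "kwargs": {"targets": [[0,0,0.8,0,6],[0,0,0,0,6],[0,0,0,0,6]]}}

```text
clock: 14.13
tcp_pos: [0.5706, 0.0076, 0.0891]
orientation: [0.0, -0.148, 0.989, -0.0]
wrist_force: [-2.9, 0.6, 7.7]
opening: 0.0135
```

>>> {"fn": "step_arm", "kwargs": {"targets": [[0,0,0.6,0,6],[0,0,0,0,6],[0,0,0,0,6]]}}

```text
clock: 14.38
tcp_pos: [0.5707, 0.0076, 0.0885]
orientation: [0.0, -0.148, 0.989, -0.0]
wrist_force: [-3.9, 0.8, 6.9]
opening: 0.0138
```

>>> {"fn": "step_arm", "kwargs": {"targets": [[0,0,0.7,0,6],[0,0,0,0,6],[0,0,0,0,6]]}}

```text
clock: 14.63
tcp_pos: [0.5707, 0.0076, 0.0878]
orientation: [0.0, -0.148, 0.989, -0.0]
wrist_force: [-2.3, 1.0, 7.3]
opening: 0.0137
```

>>> {"fn": "step_arm", "kwargs": {"targets": [[0,0,0.7,0,6],[0,0,0,0,6],[0,0,0,0,6]]}}

```text
clock: 14.88
tcp_pos: [0.5706, 0.0076, 0.0872]
orientation: [0.0, -0.148, 0.989, -0.0]
wrist_force: [-3.0, 0.1, 7.0]
opening: 0.0139
```

>>> {"fn": "step_arm", "kwargs": {"targets": [[0,0,0.6,0,6],[0,0,0,0,6],[0,0,0,0,6]]}}

```text
clock: 15.13
tcp_pos: [0.5707, 0.0076, 0.0867]
orientation: [0.0, -0.148, 0.989, -0.0]
wrist_force: [-3.4, 1.4, 9.2]
opening: 0.0138
```

>>> {"fn": "step_arm", "kwargs": {"targets": [[0,0,0.3,0,6],[0,0,0,0,6],[0,0,0,0,6]]}}

```text
clock: 15.38
tcp_pos: [0.5707, 0.0076, 0.0865]
orientation: [0.0, -0.148, 0.989, -0.0]
wrist_force: [-3.5, 0.5, 8.9]
opening: 0.0137
```

Fz stepped from about 7 to 9 N in two readings, so this is the buffer and the catch depth is passed. Rising gently to feel the catch take the load.

>>> {"fn": "step_arm", "kwargs": {"targets": [[0,0,-1,0,6],[0,0,-1,0,6],[0,0,-1,0,6],[0,0,-0.5,0,6],[0,0,0,0,6]]}}

```text
clock: 15.8
tcp_pos: [0.5707, 0.0076, 0.0899]
orientation: [0.0, -0.148, 0.989, -0.0]
wrist_force: [-2.8, -0.2, 7.4]
opening: 0.0137
```

>>> {"fn": "step_arm", "kwargs": {"targets": [[0,0,-1,0,6],[0,0,-0.5,0,6],[0,0,0,0,6]]}}

```text
clock: 16.05
tcp_pos: [0.5707, 0.0076, 0.0913]
orientation: [0.0, -0.148, 0.989, -0.0]
wrist_force: [-3.3, 0.8, 8.1]
opening: 0.0137
```

>>> {"fn": "step_arm", "kwargs": {"targets": [[0,0,-1,0,6],[0,0,0,0,6],[0,0,0,0,6]]}}

```text
clock: 16.3
tcp_pos: [0.5706, 0.0076, 0.0922]
orientation: [0.0, -0.148, 0.989, -0.0]
wrist_force: [-3.3, 0.8, 6.7]
opening: 0.0139
```

>>> {"fn": "step_arm", "kwargs": {"targets": [[0,0,-1,0,6],[0,0,0,0,6],[0,0,0,0,6]]}}

```text
clock: 16.55
tcp_pos: [0.5706, 0.0076, 0.0931]
orientation: [0.0, -0.148, 0.989, -0.0]
wrist_force: [-3.0, 0.7, 5.4]
opening: 0.0136
```

>>> {"fn": "step_arm", "kwargs": {"targets": [[0,0,-1,0,6],[0,0,0,0,6],[0,0,0,0,6]]}}

```text
clock: 16.8
tcp_pos: [0.5706, 0.0076, 0.0937]
orientation: [-0.0, -0.148, 0.989, 0.0]
wrist_force: [1.4, 1.0, 0.6]
opening: 0.0135
```

Fz dropped from about 6 to 0.6 N, so the catch holds the lift. Letting go, with a limited opening so the fingers clear the well walls.

>>> {"fn": "step_arm", "kwargs": {"targets": [[0,0,-0.3,0,6],[0,0,0,0,24],[0,0,0,0,24],[0,0,0,0,24],[0,0,0,0,24]]}}

```text
clock: 17.22
tcp_pos: [0.5705, 0.0076, 0.0942]
orientation: [-0.0, -0.148, 0.989, -0.0]
wrist_force: [0.2, 0.3, -0.3]
opening: 0.024
```

>>> {"fn": "step_arm", "kwargs": {"targets": [[0,0,-10,0,24],[0,0,-20,0,24],[0,0,-30,0,24],[0,0,-40,0,24],[0,0,-40,0,24]]}}

```text
clock: 17.63
tcp_pos: [0.57, 0.0077, 0.2364]
orientation: [-0.0, -0.148, 0.989, 0.0]
wrist_force: [0.4, 0.2, 0.7]
opening: 0.0238
```

>>> {"fn": "step_arm", "kwargs": {"targets": [[0,-35,-10,0,24],[0,-40,0,0,24],[0,-40,0,0,24],[0,-40,0,0,24],[0,-40,0,0,24]]}}

```text
clock: 18.05
tcp_pos: [0.6278, -0.1806, 0.2453]
orientation: [0.0, -0.148, 0.989, -0.0]
wrist_force: [0.8, -0.7, 0.8]
opening: 0.024
```

```bash
python3 - <<'E'
from h import *
np.set_printoptions(precision=4,suppress=True)
o=ctrl.get_obs();print(o["clock"],o["tcp_pos"],o["wrist_force"])
S={n:viewer.snapshot(n) for n in("scene","top")};c=(0.57,0.007);out=[];r=[]
for n,s in S.items():
    L=spot_point(s,"amber_center");print(n,[(l["pixel"],l["score"]) for l in L[:2]]);r.append(ray(s,L[0]["pixel"]))
    R=rectify(s,c,0.093);hsv=cv2.cvtColor(R,cv2.COLOR_BGR2HSV)
    m=(hsv[...,0]<18)&(hsv[...,1]>170)&(hsv[...,2]>100);nl,lab,st,ce=cv2.connectedComponentsWithStats(m.astype(np.uint8))
    print([(np.round(c-np.array([.12,.12])+ce[i]*.0005,4),st[i,4]) for i in range(1,nl) if st[i,4]>60])
    out.append(cv2.resize(s["pixels"][150:270,200:360],(400,300)))
print(tri(r))
for q in("blue_center","jar_a","glue","tumbler","glass_disc","spreader"):
    print(q,[np.round(spot_point(s,q)[0]["pixel"],1) for s in S.values() if spot_point(s,q)])
cv2.imwrite("pics/v7.png",np.hstack(out))
E
```

```text
18.05 [ 0.6278 -0.1806  0.2453] [ 0.8035 -0.6712  0.7641]
scene [([286.5, 216.5], 0.71)]
[(array([ 0.549 , -0.0243]), np.int32(1730)), (array([0.6209, 0.0059]), np.int32(2432)), (array([0.5362, 0.0198]), np.int32(829)), (array([0.6104, 0.0399]), np.int32(1189))]
top [([259.5, 205.2], 0.59)]
[(array([ 0.5351, -0.0279]), np.int32(1009)), (array([ 0.5279, -0.0041]), np.int32(1040)), (array([ 0.6127, -0.0041]), np.int32(1116)), (array([0.5205, 0.0195]), np.int32(1064)), (array([0.606 , 0.0197]), np.int32(1039)), (array([0.598 , 0.0431]), np.int32(1128))]
(array([0.5775, 0.0144, 0.0877]), [np.float64(3.4561886193527425), np.float64(3.4561886193527482)])
blue_center [array([369.3, 192.7]), array([165.1, 256. ])]
jar_a [array([377.5, 264.5]), array([183.8, 163.9])]
glue [array([443.3, 233.5]), array([110.5, 202.1])]
tumbler [array([123.3, 268.1]), array([414.3, 179.1])]
glass_disc [array([267.5, 282.6]), array([281.1, 157.4])]
spreader [array([128.3, 198.1]), array([427.6, 272.6])]
```

View pics/v7.png

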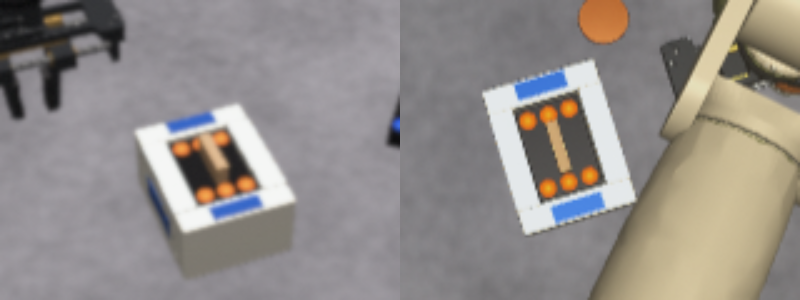

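The tray sits flush in the well in both views: domes level with or below the rim at (170–255, 130–200) on the left and (515–600, 100–190) on the right. The fingers are clear and the neighbours are unmoved. Letting time pass, then one comparison and hand-in.

>>> {"fn": "step_arm", "kwargs": {"targets": [[0,0,0,0,24],[0,0,0,0,24],[0,0,0,0,24],[0,0,0,0,24],[0,0,0,0,24]]}}

```text
clock: 19.87
tcp_pos: [0.6276, -0.1788, 0.2442]
orientation: [-0.0, -0.148, 0.989, 0.0]
wrist_force: [0.7, 0.1, 1.3]
opening: 0.0239
```

```bash
python3 - <<'E'
from h import *
s=viewer.snapshot("scene");t=viewer.snapshot("top");c=np.array((0.57,0.007))
# domes fitted in height: agreement of the two views' isolated dome (-y far end is dome 1)
for z in(0.084,0.111):
  o=[]
  for x in(s,t):
    R=rectify(x,c,z);h=cv2.cvtColor(R,cv2.COLOR_BGR2HSV);m=(h[...,0]<18)&(h[...,1]>170)&(h[...,2]>100)
    nl,l,st,ce=cv2.connectedComponentsWithStats(m.astype(np.uint8));P=[c-.12+ce[i]*.0005 for i in range(1,nl) if st[i,4]>60]
    o.append(max(P,key=lambda p:p[1]))
  print(z,np.round(o,4))
ctrl.finish_job() if np.linalg.norm(o[0]-o[1])>0.012 else print("HELD?")
E
```

```text
0.084 [[0.6018 0.0408]
 [0.5993 0.0435]]
0.111 [[0.6275 0.0378]
 [0.5956 0.0423]]
the job is handed in; nothing more can be done
```

The amber tray is down in the well of the white bay and held by the catch. I handed the job in at about 20 s, and no verdict is reported.

- **Pick and fit:** I gripped the tray by its rib and centred it over the well to under 1 mm against the rim in the scene camera. It met the lift at TCP z ≈ 0.1205 m with about 6.6 N.
- **Press:** I pressed in small steps (about 0.6–0.8 mm near the catch) until the buffer showed, about 34 mm below raised, where the wrist force rose from about 7 to 9 N. With the tray's weight added, I estimate the load on the bay stayed near 12 N.
- **Catch:** I let the tray rise gently. After about 7 mm the force dropped from about 6 to 0.6 N, so the catch had taken the load, and I opened the fingers and moved clear.

**Last checks (about 2.5 s after letting go):**
- **Tray height:** The two cameras agree to about 4 mm on a dome at held height, and disagree by about 32 mm for a tray that had popped up. The gripper height at release puts the slab top about 7 mm below the rim.
- **Centring:** In the last top view, without correcting for dome height, the tray centre was within about 3 mm of the rim centre.
- **Other things:** Comparing network points before and after, the blue tray, one jar, glue, tumbler, disc and spreader shifted only a few pixels, about the network's own scatter. The other jar was not checked separately because the network treats both jars as one class.

**Disagreements:**
- The network's own point for the tray put it about 1 cm off centre, with a 3.5 mm ray mismatch. I trusted the dome positions instead.
- A sideways force of about 3 N showed while pressing and vanished once the catch took the load.

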